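# Shut the lint trap and lock its quarter-turn fastener

## Robot

A 6-joint arm with a two-finger parallel gripper is mounted at the origin on the work surface. World frame = base frame: x ahead of the robot, y to its left, z up, the work surface at z = 0. Lengths are in m, angles in rad, forces in N, time in s.
With the tool pointing down it reaches from about 0.425 to 0.95 m from the base axis. Payload 3.5 kg.
Tool frame: the origin (TCP) lies at the very end of the fingers, on their centre line; the grasp point (between the pads) lies 19 mm behind it; z points along the fingers, y is the line along which they close (so a half turn about z gives the same grasp; the last joint's range is limited). The gripper opens to 85 mm and grips with 20 to 120 N. Pads are 22 mm wide; open, the fingers measure 114 mm over their backs; the gripper's body (76 mm by 85 mm) begins 54 mm behind the grasp point. The pads swing forward as they close: fully open they stand 13 mm farther back than shut.
Start: joints at [0.975, 0.286, 1.577, -0, 1.279, -0.15], TCP at [0.291, 0.609, 0.231] pointing down, gripper open.
Joint ranges: [-2.77, 2.77], [-0.9, 2.22], [0.21, 2.48], [-1.53, 4.67], [0.24, 2.81], [-2.84, 2.84]. Speed limits (rad/s): [2.79, 2.79, 3.14, 3.14, 3.14, 3.14].

## Interface

Orientations are given as a rotation vector (axis times angle).
In Python, from plant import ctrl gives the robot as it stands.
- The arm moves only by the shell command python3 -m pendant 'ROWS' [OPENING] [FORCE]. ROWS is JSON, a list of rows, each a list of 2 entries, a list of its own where there are three numbers: the shift along the tool's x, y, z in mm, then the turn about the tool's z in degrees. In form: [[[tx, ty, tz], yaw], ...]. A call has 1 to 5 rows; each row shifts and turns the commanded pose from where the row before left it, along the tool's axes as they then stand; what a row does not reach is not made up. A row lasts 1/8 s, in which the tool goes at most 62.5 mm and 10.7 degrees, less where a joint would pass 70% of its speed; a pose out of reach is approached as far as the arm can. A call is refused whole if a number of a shift passes 62.5 or a number of a turn 10.7, either way. A call with a gripper value outside its range is refused whole. OPENING is the closure, from -1 (fully open) to 1 (shut), set as the call begins (- or left out, the last holds). The fingers move at their own pace and stop on an object; FORCE is the grip in N (left out, the last holds). Time passes only in rows, so rows that do not move let the fingers close. It gives the time, the measured TCP pose, the force, the opening and the grip force at its end, in the units of the state.
- ctrl.get_obs(): the state, without advancing time (a new reading comes with each control period).
- ctrl.snapshot(name): name is "scene" or "top" or "wrist"; returns a dict with "pixels" (400x640x3 uint8, red, green, blue), "depth" (400x640 float32, m along the optical axis (not along the pixel's ray), 0 where there is no reading), "fx", "fy", "cx", "cy" (pixels), "R" (3x3) and "t" (3): a world point X has camera coordinates R X + t. Camera axes: x right, y down, z forward; pixel columns grow to the right and rows downward; lengths in m; the calibration is good to about 2 mm. A picture is of the moment at which its call begins.
- ctrl.sign_off(): hands the job in; it is judged then, once.
The state is a dict: "time_s": time; "joint_positions": joint angles; "dq": joint speeds; "joint_torque": joint torques, N m; "tcp_pos": TCP position; "ee_rot": TCP orientation; "ft_force": force on the tool from outside, world axes, zero at the start; "wrist_torque": the same for the moment, N m; "width": finger opening in m; "gripper_force": force on a finger pad.
Only numpy, scipy, OpenCV 4.12 (cv2) and the standard library are available. Lean on these libraries where they do the work, as an engineer would, in place of code of your own. Each camera call takes 0.05 s, during which the arm holds its last target. There are 200 camera calls.

## Task

The dryer's lint trap has been cleaned: bring its lid fully down, then press the winged fastener head in against its spring and turn it a quarter turn clockwise until its cam catches and holds the lid shut. How deep it must be pressed differs from time to time, so press by feel until it meets the soft buffer, never force it with more than about 15 newtons; let go when it is locked and leave the things around the trap alone.

Things in the scene. Friction and masses are not known exactly. Their poses are not given: they have to be found in the camera images.
- trap: Grey open-topped plastic lint-trap box fixed to the counter, 200 x 190 x 110 mm (x, y, z), with a round duct stub (90 mm across, 45 mm long) on its far (+x) side. Origin at the centre of its underside; at yaw 0 its x points away from the robot, y left, z up. The lid's hinge lies along y at its far rim (x = +100 mm, z = 110 mm).
- lid (a joint): Opening of the lid, rad: 0 fully down on the rim (stop), growing as its near (-x) edge rises. White plate 206 x 196 x 8 mm; shut, its underside is 110 mm above the counter; near edge 204 mm from the hinge. A stiff hinge (0.9 N m) keeps it where it is left; it starts partly open and is pushed down from above.
- head (a point): Centre of the black winged head, a bar 40 x 10 x 24 mm (own x, y, z) on a 12 mm shank at mid-width of the lid, 155 mm from the hinge. Lid shut, head out: bar underside 30 mm, top 54 mm above the lid's top face, this point 160 mm above the counter. z: fastener axis; x: along the bar, turns with it. Unlocked the bar lies along the trap's x, locked along its y.
- plunger (a joint): Press of the head towards the lid, m: 0 out, at most 0.024. Spring: 2 N plus 0.25 N per mm. Below the lid the cam at the shank's foot sits in a slot whose depth varies: it comes clear and can turn somewhere from 3 to 17 mm of press (blocked before: turning then forces it), and 2 mm deeper it meets a rubber buffer (8 N more per mm). Turn between clear and buffer lightly pressed.
- stud (a joint): Turn of the head, rad: near 0 unlocked, growing clockwise seen from above, end stop 1.62; light friction. From about 1.45 a notch lies above the cam: let go there, the head springs out by 3 to 6 mm and is caught, so it cannot turn back. Let go earlier, it is not caught. If turned while the lid is up, the lid no longer shuts.
- detergent: Red detergent bottle with blue cap, 96 mm across, 195 mm tall; origin at the centre of its underside. Bystander.
- sheets: Green carton 70 x 120 x 100 mm; origin at the centre of its underside. Bystander.
- scoop_cup: White measuring cup, 64 mm across, 60 mm tall; origin at the centre of its underside. Bystander.
- cam: The fastener's steel cross bar (cam) at the shank's foot, below the lid and hidden when it is shut: 20 mm long (own x, parallel to the head's bar), 5 mm thick, carried by the head; origin at its centre, 72 mm below the centre of the head.

How it is judged:
On the way:
1. the lid is brought down (value of joint lid below 0.03 rad), for 0.2 s.
At the end, for the whole second after the job is handed in: The lid is down (within 0.02 rad), the fastener head is turned to its locked position (more than 1.42 rad clockwise) and stays there by itself (value of joint lid below 0.02 rad and value of joint stud above 1.42 rad and velocity of joint stud between -0.1 and 0.1 rad/s); the robot touches nothing.
It fails at once if short of the locked position, the fastener is forced: over 14 N on its hidden cam (over about 17 N at the head) (contact force between cam and anything else above 14 N and value of joint stud below 1.35 rad).
It fails at once if the detergent bottle is pushed away (distance of detergent from where it was at the start of the episode above 0.02 m).
It fails at once if the carton is pushed away (distance of sheets from where it was at the start of the episode above 0.02 m).
It fails at once if the measuring cup is pushed away (distance of scoop_cup from where it was at the start of the episode above 0.02 m).
It also fails if it takes over 48 s, if anything falls off the work surface, if the arm or the gripper's body presses on something with over 40 N, if the wrist force passes 120 N, or if a joint passes its speed limit or range.

## Working session

There is one attempt and no reset: what is moved stays moved. The work goes in short steps, Python scripts to look and compute and a shell command to move; the robot and the scene stay as the last step left them, time stands still between calls to the robot, and variables do not carry over. Pictures are saved under pics/ and viewed, at most 10 in all, crops included, and the job is handed in when it is done.

```bash
mkdir -p pics
cat > h.py <<'E'
from plant import ctrl
import numpy as np, cv2
def snap(n,f):
    s=ctrl.snapshot(n); cv2.imwrite('pics/%s.png'%f,s['pixels'][:,:,::-1]); np.savez('pics/%s.npz'%f,**s); return s
def pt(s,u,v,r=1):
    d=s['depth'][v-r:v+r+1,u-r:u+r+1]; d=np.median(d[d>0])
    c=np.array([(u-s['cx'])/s['fx']*d,(v-s['cy'])/s['fy']*d,d]); return s['R'].T@(c-s['t'])
E
python3 - <<'E'
from h import *
snap('scene','s0');snap('top','t0')
o=ctrl.get_obs();print(o)
E
```

```text
{'time_s': 0.1, 'joint_positions': array([ 9.74988600e-01,  2.87135024e-01,  1.57801256e+00,  2.17782257e-05,
        1.27862607e+00, -1.50045238e-01]), 'dq': array([-0.00045392, -0.00186199, -0.00255375,  0.0005677 ,  0.00224962,
       -0.0015501 ]), 'joint_torque': array([ 2.55333589e-04, -4.07295334e+01, -2.93699509e+01, -1.53435103e-04,
        3.41775463e-03,  2.84033405e-06]), 'tcp_pos': array([0.29068394, 0.60854719, 0.23005664]), 'ee_rot': array([-0.6942486 , -3.06308652,  0.00317767]), 'ft_force': array([-0.05291418, -0.37264414, -0.5958288 ]), 'wrist_torque': array([-9.70958830e-05, -2.81762016e-02, -2.70048962e-02]), 'gripper_force': 0.0, 'width': 0.08549437813798454}
```

View pics/s0.png

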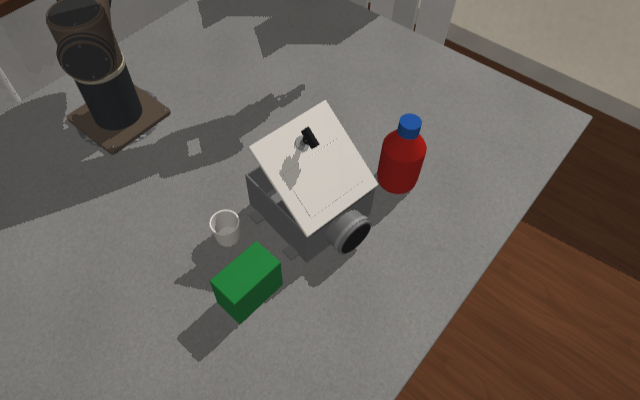

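View pics/t0.png

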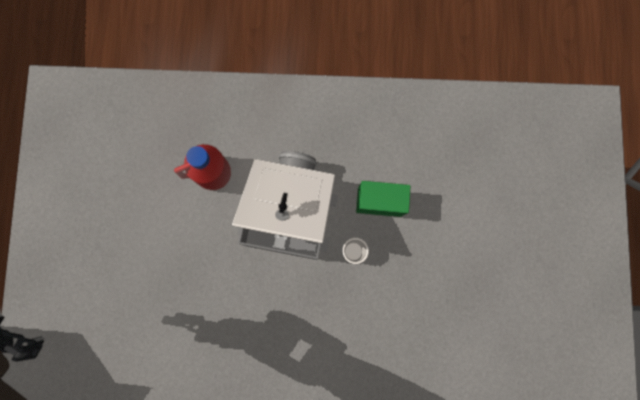

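The scene shows the lid half open with the black head at (310,137), bottle at right, cup and carton on the other side. In the top view the lid corners are (254,162), (334,172), (324,238), (236,229), the head is at (283,202), the bottle at (207,166), the cup at (355,251) and the carton at (384,198).

Run:
```python
from h import *
s=np.load('pics/t0.npz')
for n,u,v in [('HL',257,167),('HR',329,176),('NR',321,234),('NL',240,226),('mid',270,200),('head',284,198),('head2',282,208),('rimN',250,248),('rimR',318,250),('rimL',244,238),('bottle',200,156),('cup',355,251),('cart',384,195),('duct',297,156)]:
    print(n,pt(s,u,v).round(3))
# plane fit of lid (white pixels in the quad)
m=np.zeros((400,640),np.uint8);cv2.fillPoly(m,[np.array([[258,168],[328,177],[318,232],[242,224]])],1)
p=s['pixels'].astype(int);m=(m>0)&(p.min(2)>170)&(s['depth']>0)
P=np.array([pt(s,u,v,0) for v,u in zip(*np.nonzero(m))])
c=P.mean(0);w=np.linalg.svd(P-c)[2][2];w*=np.sign(w[2]);print(c,w,'angle',np.arccos(w[2]),'dir',np.degrees(np.arctan2(-w[1],-w[0])), len(P))
```

```text
HL [0.663 0.164 0.131]
HR [ 0.648 -0.006  0.122]
NR [0.503 0.011 0.219]
NL [0.515 0.183 0.23 ]
mid [0.578 0.126 0.185]
head [0.575 0.092 0.246]
head2 [0.552 0.095 0.255]
rimN [0.478 0.188 0.001]
rimR [0.473 0.015 0.107]
rimL [0.5   0.197 0.052]
bottle [0.671 0.284 0.195]
cup [ 0.477 -0.082  0.005]
cart [ 0.61  -0.141  0.099]
duct [0.699 0.072 0.104]
[0.58324878 0.0939733  0.17679882] [ 0.54288614 -0.0898737   0.83498345] angle 0.5826936229298096 dir 170.60005344526772 3608
```

Run:
```python
from h import *
from scipy.spatial.transform import Rotation as Ro
s=np.load('pics/t0.npz')
c=np.array([.58325,.09397,.1768]);w=np.array([.5429,-.0899,.835])
o=-s['R'].T@s['t']
Q=[]
for u,v in [(253.5,161.5),(334.5,171.5),(324.5,239),(235,229.5)]:
    d=s['R'].T@np.array([(u-s['cx'])/s['fx'],(v-s['cy'])/s['fy'],1]);Q.append(o+d*((c-o)@w)/(d@w))
Q=np.array(Q);print(Q.round(3),[np.linalg.norm(Q[i]-Q[i-1]).round(3) for i in range(4)],Q.mean(0))
for a,b in((1,0),(2,3)): d=Q[b]-Q[a];print(np.degrees(np.arctan2(-d[0],d[1])))
ob=ctrl.get_obs();print(Ro.from_rotvec(ob['ee_rot']).as_matrix().round(3))
```

```text
[[ 0.677  0.174  0.124]
 [ 0.661 -0.019  0.114]
 [ 0.492  0.004  0.226]
 [ 0.506  0.192  0.237]] [np.float64(0.206), np.float64(0.194), np.float64(0.204), np.float64(0.189)] [0.58436656 0.0875869  0.1753868 ]
-4.722972640754947
-4.218867255304886
[[-0.902  0.431 -0.001]
 [ 0.431  0.902 -0.002]
 [ 0.    -0.002 -1.   ]]
```

```bash
python3 -m pendant '[[[0,0,-40],0],[[-32,-30,-40],0],[[-32,-30,0],0],[[-32,-30,0],0],[[-32,-30,0],0]]' 1 40; python3 -m pendant '[[[-32,-30,0],0],[[-32,-30,0],0],[[-32,-30,0],0],[[-32,-30,0],0],[[-32,-30,0],0]]'; python3 -m pendant '[[[-32,-30,0],0],[[-32,-30,0],0],[[-32,-30,0],0],[[-32,-30,0],0],[[-28,-24,0],0]]';python3 -m pendant '[[[0,0,0],-10],[[0,0,0],-9.5],[[0,0,0],0]]'
```

```text
time_s: 0.72
tcp_pos: [0.3549, 0.4441, 0.3108]
ee_rot: [-0.694, -3.064, 0.001]
ft_force: [0.5, 0.6, 0.1]
width: -0.0
gripper_force: 0.0
time_s: 1.35
tcp_pos: [0.4345, 0.2398, 0.3108]
ee_rot: [-0.694, -3.063, 0.001]
ft_force: [-0.2, 0.7, 0.2]
width: -0.0001
gripper_force: 0.0
time_s: 1.98
tcp_pos: [0.5132, 0.0425, 0.3108]
ee_rot: [-0.695, -3.063, 0.0]
ft_force: [0.8, 0.5, 0.0]
width: -0.0001
gripper_force: 0.0
time_s: 2.35
tcp_pos: [0.5129, 0.0439, 0.3108]
ee_rot: [-0.169, -3.136, -0.0]
ft_force: [-0.6, -0.5, -0.9]
width: -0.0001
gripper_force: 0.0
```

```bash
python3 -m pendant '[[[0,0,40],0],[[0,0,40],0],[[0,0,10],0],[[0,0,10],0],[[0,0,10],0]]'; python3 -m pendant '[[[0,0,15],0],[[0,0,15],0],[[0,0,15],0],[[0,0,15],0],[[0,0,12],0]]';python3 -m pendant '[[[0,0,6],0],[[0,0,3],0],[[0,0,2],0],[[0,0,0],0]]'
```

```text
time_s: 2.98
tcp_pos: [0.5146, 0.044, 0.2033]
ee_rot: [0.166, 3.133, -0.0]
ft_force: [-0.6, 0.5, 4.2]
width: -0.0002
gripper_force: 1.6
time_s: 3.6
tcp_pos: [0.5122, 0.0441, 0.1276]
ee_rot: [-0.165, -3.135, -0.0]
ft_force: [-2.0, 0.8, 3.9]
width: -0.0001
gripper_force: 1.6
time_s: 4.1
tcp_pos: [0.5136, 0.0439, 0.1183]
ee_rot: [0.166, 3.136, -0.0]
ft_force: [0.0, 0.1, 0.2]
width: 0.0002
gripper_force: 0.0
```

```bash
python3 -m pendant '[[[0,0,2],0],[[0,0,1],0],[[0,0,0],0]]'
python3 - <<'E'
from h import *
snap('top','t1');snap('wrist','w1')
s=np.load('pics/t1.npz')
m=(s['pixels'].astype(int).min(2)>150)&(s['depth']>0); m[:150]=0;m[250:]=0;m[:,:230]=0;m[:,340:]=0
P=np.array([pt(s,u,v,0) for v,u in zip(*np.nonzero(m))]);P=P[(P[:,2]>.09)&(P[:,2]<.14)]
A=np.c_[P,np.ones(len(P))];k=np.linalg.lstsq(np.c_[P[:,:2],np.ones(len(P))],P[:,2],rcond=None)[0];print(k,len(P))
i=s['pixels'][150:270,220:350,::-1];cv2.imwrite('pics/t1c.png',cv2.resize(i,None,fx=5,fy=5))
E
```

```text
time_s: 4.47
tcp_pos: [0.5137, 0.0439, 0.1179]
ee_rot: [0.165, 3.137, -0.001]
ft_force: [-5.4, -0.8, 12.1]
width: 0.0002
gripper_force: 6.1
[-0.00794949 -0.00282713  0.12366793] 4528
```

View pics/t1c.png

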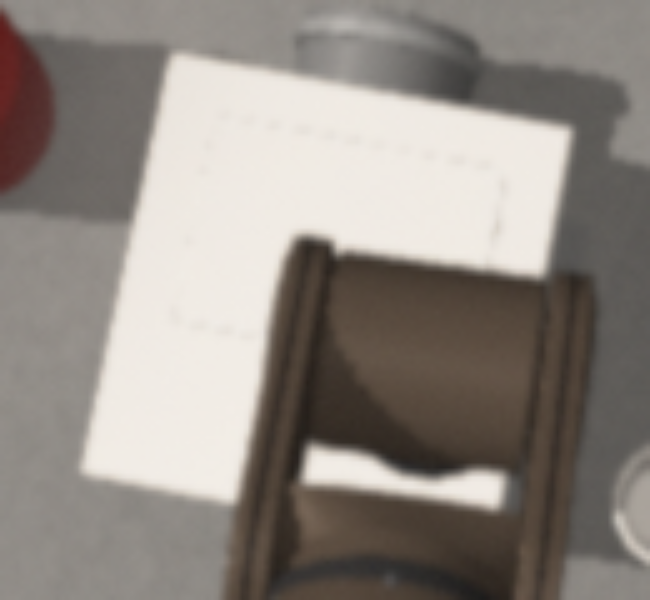

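View pics/w1.png

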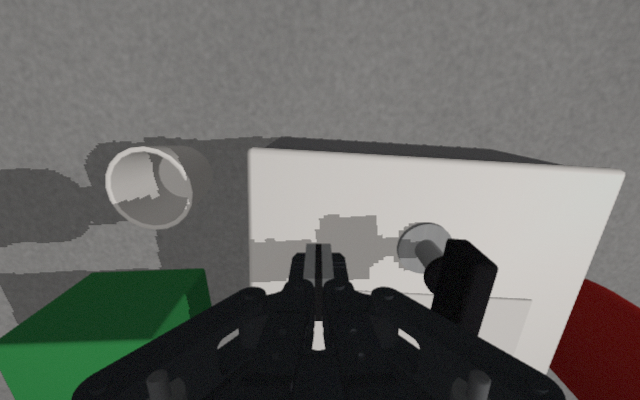

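The lid lies flat (slope <0.01 rad), with corners in crop at (170,52), (573,127), (82,472); the wrist view shows the head at (465,290) right of the fingers.

```bash
python3 -m pendant '[[[0,0,-40],0],[[0,0,-60],0],[[0,0,-30],0],[[20,0,0],0],[[0,0,0],0]]' -1
python3 - <<'E'
from h import *
s=np.load('pics/t1.npz');o=-s['R'].T@s['t'];Q=[]
for a,b in [(170,52),(573,127),(82,472)]:
    u,v=220+a/5-.4,150+b/5-.4
    d=s['R'].T@np.array([(u-s['cx'])/s['fx'],(v-s['cy'])/s['fy'],1]);Q.append((o+d*(.118-o[2])/d[2])[:2])
Q=np.array(Q);print(Q.round(4));d=Q[0]-Q[1];e=Q[0]-Q[2]
y1=np.arctan2(-d[0],d[1]);y2=np.arctan2(e[1],e[0]);print(np.degrees([y1,y2]),np.linalg.norm(d),np.linalg.norm(e))
y=(y1+y2)/2;ex=np.array([np.cos(y),np.sin(y)]);H=(Q[0]+Q[1])/2;print('head',H-ex*(.002*0+.155))
t=snap('top','t2')
m=(t['pixels'].max(2)<60)&(t['depth']>0);m[:150]=0;m[250:]=0;m[:,:230]=0;m[:,340:]=0
P=np.array([pt(t,u,v,0) for v,u in zip(*np.nonzero(m))])
P=P[(P[:,2]>.165)&(P[:,2]<.18)];print(len(P))
if len(P)>5:
    c=P.mean(0);w=np.linalg.svd((P-c)[:,:2])[2][0];print(c,np.degrees(np.arctan2(w[1],w[0])),np.ptp(P,axis=0))
snap('wrist','w2')
E
```

```text
time_s: 5.2
tcp_pos: [0.493, 0.0463, 0.2456]
ee_rot: [0.165, 3.136, -0.0]
ft_force: [-0.4, 0.4, 0.8]
width: 0.0852
gripper_force: 0.0
[[ 0.6824  0.1744]
 [ 0.652  -0.0186]
 [ 0.4816  0.2063]]
[-8.92879564 -9.02744928] 0.19542976754623895 0.2033047233688398
head [0.51408681 0.10210277]
0
```

View pics/w2.png

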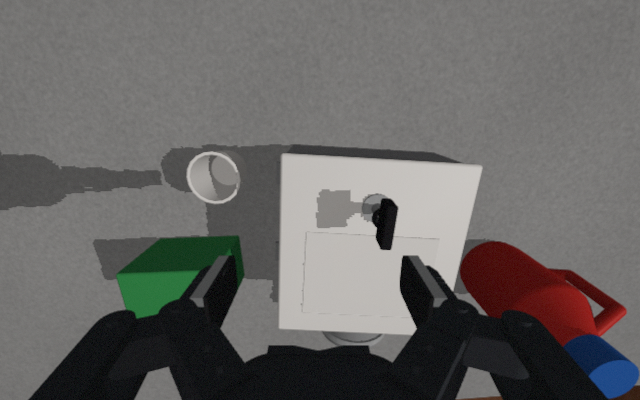

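The wrist view shows the bar upright at (386,224), between about (388,200) and (386,248), lying along the trap's x.

Run:
```python
from h import *
t=np.load('pics/w2.npz')
m=(t['pixels'].max(2)<60)&(t['depth']>0);m[:190]=0;m[252:]=0;m[:,:368]=0;m[:,402:]=0
P=np.array([pt(t,u,v,0) for v,u in zip(*np.nonzero(m))])
print(len(P),np.percentile(P,[2,25,50,75,98],axis=0).round(3))
P=P[P[:,2]>.168]
c,(w,h),a=cv2.minAreaRect((P[:,:2]*1000).astype(np.float32));print(len(P),c,w,h,a)
ob=ctrl.get_obs()
from scipy.spatial.transform import Rotation as Ro
M=Ro.from_rotvec(ob['ee_rot']).as_matrix()
print(M.round(3)); print('shift tool mm',M.T@(np.array([c[0]/1000,c[1]/1000,.25])-ob['tcp_pos'])*1e3, 'yaw y',np.degrees(np.arctan2(M[1,1],M[0,1])))
```

```text
878 [[0.492 0.095 0.147]
 [0.5   0.098 0.159]
 [0.509 0.101 0.171]
 [0.518 0.103 0.172]
 [0.529 0.108 0.173]]
513 (511.64471435546875, 102.42263793945312) 8.850109100341797 39.934173583984375 79.63496398925781
[[-0.994  0.105  0.   ]
 [ 0.105  0.994 -0.   ]
 [-0.    -0.    -1.   ]]
shift tool mm [-12.2714907   57.91345677  -5.18250034] yaw y 83.95407549727575
```

```bash
python3 -m pendant '[[[-6,29,0],0],[[-6,29,0],0],[[0,0,0],3.5],[[0,0,30],0],[[0,0,0],0]]' -0.3; python3 -m pendant '[[[0,0,35],0],[[0,0,30],0],[[0,0,5],0],[[0,0,0],0]]'
python3 - <<'E'
from h import *
snap('wrist','w3')
E
```

```text
time_s: 5.92
tcp_pos: [0.5097, 0.1026, 0.2119]
ee_rot: [-0.261, -3.124, 0.001]
ft_force: [0.5, -0.7, -0.6]
width: 0.0557
gripper_force: 0.0
time_s: 6.42
tcp_pos: [0.512, 0.1025, 0.1462]
ee_rot: [0.261, 3.13, 0.0]
ft_force: [-0.1, -0.1, -0.2]
width: 0.055
gripper_force: 0.0
```

View pics/w3.png

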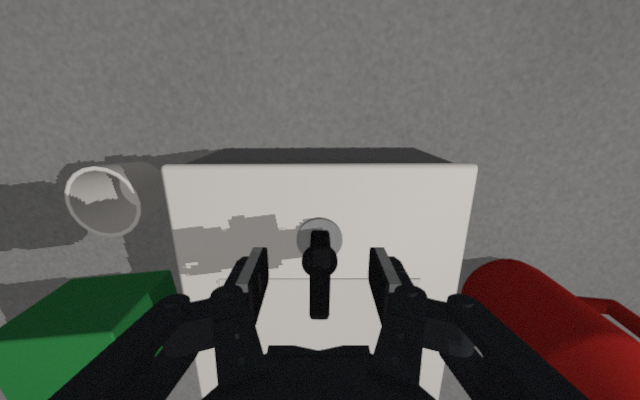

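The bar, (319,230)–(319,318), is centred between the pads and aligned with them. Grip it.

```bash
python3 -m pendant '[[[0,0,0],0],[[0,0,0],0],[[0,0,0],0],[[0,0,0],0]]' 1 30; python3 -m pendant '[[[0,0,0.5],0],[[0,0,0.5],0],[[0,0,0],0],[[0,0,0],0]]';python3 -m pendant '[[[0,0,0.5],0],[[0,0,0.5],0],[[0,0,0],0],[[0,0,0],0]]'
```

```text
time_s: 6.98
tcp_pos: [0.5118, 0.103, 0.1461]
ee_rot: [0.262, 3.129, 0.002]
ft_force: [0.3, 2.3, 1.3]
width: 0.0097
gripper_force: 36.1
time_s: 7.48
tcp_pos: [0.5117, 0.1029, 0.1446]
ee_rot: [0.262, 3.129, 0.001]
ft_force: [1.8, 3.6, 2.2]
width: 0.0093
gripper_force: 36.2
time_s: 7.98
tcp_pos: [0.5117, 0.1028, 0.1436]
ee_rot: [0.261, 3.129, 0.001]
ft_force: [1.9, 4.1, 2.1]
width: 0.0093
gripper_force: 36.2
```

```bash
python3 -m pendant '[[[-0.3,0.5,0],0],[[0,0,1],0],[[0,0,0],0]]'; for i in 1 2 3; do python3 -m pendant '[[[0,0,1],0],[[0,0,0],0],[[0,0,0],0]]' | egrep 'tcp|ft_'; done
```

```text
time_s: 8.35
tcp_pos: [0.5117, 0.1029, 0.1423]
ee_rot: [0.261, 3.131, -0.0]
ft_force: [2.0, 2.3, 2.0]
width: 0.0092
gripper_force: 36.3
tcp_pos: [0.5117, 0.1029, 0.1414]
ft_force: [2.1, 3.7, 3.3]
tcp_pos: [0.5117, 0.1029, 0.1404]
ft_force: [2.2, 1.5, 3.3]
tcp_pos: [0.5117, 0.103, 0.1394]
ft_force: [2.7, 2.3, 3.4]
```

```bash
python3 -m pendant '[[[0,0,0.7],0],[[0,0,0],0],[[0,0,0],0]]' | egrep 'tcp|ft_';python3 -m pendant '[[[0,0,0.7],0],[[0,0,0],0],[[0,0,0],0]]' | egrep 'tcp|ft_'
```

```text
tcp_pos: [0.5117, 0.103, 0.1387]
ft_force: [1.9, 3.3, 3.7]
tcp_pos: [0.5117, 0.103, 0.138]
ft_force: [1.7, 1.7, 4.1]
```

```bash
python3 -m pendant '[[[0,0,0.7],0],[[0,0,0],0],[[0,0,0],0]]' | egrep 'tcp|ft_';python3 -m pendant '[[[0,0,0.7],0],[[0,0,0],0],[[0,0,0],0]]' | egrep 'tcp|ft_'
```

```text
tcp_pos: [0.5117, 0.103, 0.1373]
ft_force: [2.4, 2.4, 5.4]
tcp_pos: [0.5117, 0.103, 0.1366]
ft_force: [1.3, 2.0, 5.1]
```

```bash
python3 -m pendant '[[[0,0,0.5],0],[[0,0,0],0]]' | egrep 'tcp|ft_';python3 -m pendant '[[[0,0,0],0]]' | egrep 'tcp|ft_'
```

```text
tcp_pos: [0.5117, 0.103, 0.136]
ft_force: [2.7, 1.0, 5.0]
tcp_pos: [0.5117, 0.103, 0.1361]
ft_force: [2.6, 1.5, 4.2]
```

```bash
python3 -m pendant '[[[0,0,0.5],0],[[0,0,0],0]]' | egrep 'tcp|ft_';python3 -m pendant '[[[0,0,0],0]]' | egrep 'tcp|ft_'
```

```text
tcp_pos: [0.5117, 0.103, 0.1356]
ft_force: [2.3, 1.1, 5.0]
tcp_pos: [0.5117, 0.103, 0.1356]
ft_force: [2.2, 1.6, 4.9]
```

```bash
python3 -m pendant '[[[0,0,0.5],0],[[0,0,0],0]]' | egrep 'tcp|ft_';python3 -m pendant '[[[0,0,0],0]]' | egrep 'tcp|ft_'
```

```text
tcp_pos: [0.5117, 0.103, 0.1352]
ft_force: [1.8, 0.7, 5.3]
tcp_pos: [0.5117, 0.103, 0.1352]
ft_force: [2.4, 1.2, 5.9]
```

```bash
python3 -m pendant '[[[0,0,0.5],0],[[0,0,0],0]]' | egrep 'tcp|ft_';python3 -m pendant '[[[0,0,0],0]]' | egrep 'time|tcp|ft_'
```

```text
tcp_pos: [0.5117, 0.103, 0.135]
ft_force: [1.6, 1.8, 6.0]
time_s: 12.48
tcp_pos: [0.5117, 0.103, 0.135]
ft_force: [1.7, 0.3, 7.2]
```

```bash
python3 -m pendant '[[[0,0,0.4],0],[[0,0,0],0]]' | egrep 'tcp|ft_';python3 -m pendant '[[[0,0,0],0]]' | egrep 'tcp|ft_'
```

```text
tcp_pos: [0.5118, 0.103, 0.1348]
ft_force: [1.7, 2.0, 8.5]
tcp_pos: [0.5118, 0.103, 0.1348]
ft_force: [1.5, 1.2, 7.5]
```

The buffer starts at about z 0.1353, so back off to about 0.136 and turn.

```bash
python3 -m pendant '[[[0,0,-1],0],[[0,0,-0.8],0],[[0,0,0],0]]' | egrep 'tcp|ft_';python3 -m pendant '[[[0,0,0],5],[[0,0,0],5],[[0,0,0],0]]'; python3 -c "
from plant import ctrl;print(ctrl.get_obs()['wrist_torque'])"
```

```text
tcp_pos: [0.5117, 0.103, 0.1359]
ft_force: [2.8, 1.3, 4.6]
time_s: 13.6
tcp_pos: [0.5117, 0.1032, 0.1359]
ee_rot: [0.532, 3.096, 0.001]
ft_force: [3.1, 1.2, 5.2]
width: 0.0096
gripper_force: 36.5
[ 0.3127598  -0.55529884 -0.03754332]
```

```bash
python3 -m pendant '[[[0,0,0],6],[[0,0,0],6],[[0,0,0],6],[[0,0,0],0]]'|egrep 'tcp|ee_|ft_'; python3 -c "
from plant import ctrl;print(ctrl.get_obs()['wrist_torque'])"
```

```text
tcp_pos: [0.5118, 0.1034, 0.136]
ee_rot: [1.008, 2.975, 0.002]
ft_force: [3.6, 3.2, 4.4]
[ 0.56813262 -0.62446494  0.00504385]
```

```bash
python3 -m pendant '[[[0,0,0],6],[[0,0,0],6],[[0,0,0],6],[[0,0,0],0]]'|egrep 'tcp|ee_|ft_'; python3 -c "
from plant import ctrl;print(ctrl.get_obs()['wrist_torque'])"
```

```text
tcp_pos: [0.512, 0.1036, 0.1361]
ee_rot: [1.461, 2.781, 0.003]
ft_force: [5.1, 3.5, 3.6]
[ 0.71019068 -0.65092591  0.00144524]
```

```bash
python3 -m pendant '[[[0,0.5,0],0],[[0,0,0],6],[[0,0,0],6],[[0,0,0],6],[[0,0,0],0]]'|egrep 'tcp|ee_|ft_'; python3 -c "
from plant import ctrl;print(ctrl.get_obs()['wrist_torque'])"
```

```text
tcp_pos: [0.5124, 0.1038, 0.1361]
ee_rot: [1.879, 2.518, 0.002]
ft_force: [4.1, 4.3, 4.7]
[ 0.61619655 -0.64701055 -0.00225969]
```

```bash
python3 -m pendant '[[[0,0,0],6],[[0,0,0],6],[[0,0,0],6],[[0,0,0],0]]'|egrep 'tcp|ee_|ft_'; python3 -c "
from plant import ctrl;print(ctrl.get_obs()['wrist_torque'])"
```

```text
tcp_pos: [0.5127, 0.1038, 0.1362]
ee_rot: [2.25, 2.192, 0.004]
ft_force: [4.7, 4.1, 4.7]
[ 0.72534944 -0.74343893  0.02115292]
```

```bash
python3 -m pendant '[[[0,0,0],4],[[0,0,0],3],[[0,0,0],2],[[0,0,0],0],[[0,0,0],0]]'|egrep 'tcp|ee_|ft_'; python3 -c "
from plant import ctrl;print(ctrl.get_obs()['wrist_torque'])"
```

```text
tcp_pos: [0.5128, 0.1038, 0.1363]
ee_rot: [2.414, 2.01, 0.004]
ft_force: [5.1, 4.3, 4.3]
[ 0.69711619 -0.80365133  0.00088733]
```

```bash
python3 -m pendant '[[[0,0,0],1.5],[[0,0,0],0],[[0,0,-1],0],[[0,0,-1],0],[[0,0,0],0]]'|egrep 'tcp|ee_|ft_'; python3 -c "
from plant import ctrl;print(ctrl.get_obs()['wrist_torque'])"; python3 -m pendant '[[[0,0,-0.7],0],[[0,0,-0.7],0],[[0,0,0],0]]'|egrep 'tcp|ft_'
```

```text
tcp_pos: [0.5128, 0.1038, 0.1383]
ee_rot: [2.44, 1.978, 0.004]
ft_force: [5.0, 3.5, 4.0]
[ 0.71342135 -0.81259831  0.01200141]
tcp_pos: [0.5128, 0.1038, 0.1396]
ft_force: [4.2, 4.0, 3.9]
```

```bash
python3 -m pendant '[[[0,0,-0.7],0],[[0,0,-0.7],0],[[0,0,0],0]]'|egrep 'tcp|ft_'
```

```text
tcp_pos: [0.5128, 0.1038, 0.1405]
ft_force: [5.6, 3.3, 1.6]
```

```bash
python3 -m pendant '[[[0,0,-0.7],0],[[0,0,0],0]]'|egrep 'tcp|ft_'
```

```text
tcp_pos: [0.5127, 0.1038, 0.1406]
ft_force: [6.7, 4.1, -0.5]
```

The head is caught. Let go and retract.

```bash
python3 -m pendant '[[[0,0,0.5],0],[[0,0,0],0],[[0,0,0],0],[[0,0,0],0]]' -0.3; python3 -m pendant '[[[0,0,-20],0],[[0,0,-40],0],[[0,0,-50],0],[[0,0,0],0],[[0,0,0],0]]';python3 - <<'E'
from h import *
snap('wrist','w4');t=snap('top','t4')
E
```

```text
time_s: 18.48
tcp_pos: [0.5115, 0.1031, 0.1405]
ee_rot: [-2.441, -1.976, 0.002]
ft_force: [-0.0, 0.2, 0.3]
width: 0.0557
gripper_force: 0.0
time_s: 19.1
tcp_pos: [0.5116, 0.1032, 0.2505]
ee_rot: [-2.442, -1.976, 0.001]
ft_force: [-0.2, -0.7, -0.0]
width: 0.0557
gripper_force: 0.0
```

View pics/w4.png

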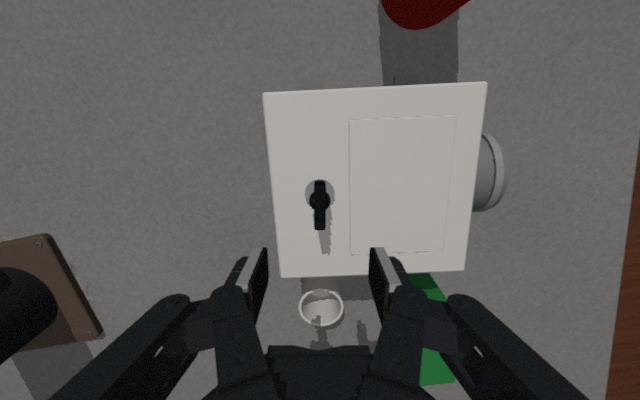

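The bar at (320,180)–(320,228) now lies across the lid (along the trap's y). The lid is flat and the bystanders are undisturbed.

```bash
python3 -c "
from plant import ctrl;print(ctrl.sign_off())"
```

```text
the job is handed in; nothing more can be done
None
```

The lid is down and the fastener is turned a quarter turn clockwise and caught, with the highest vertical force reading while pressing about 8.5 N. The gripper is clear of everything, and I handed the job in at about 19 s; sign-off returned no verdict.

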